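# Present the amber glass standard to the photometer beam

### The job

Check the photometer: draw the red-handled occluder pin up out of its bore in the measuring gap and park it upright in the slotted bracket on the instrument's front, its collar dropped down into the recess. Then take the amber glass standard (orange stopper) from the rack by its white frosted faces, never touching the polished amber faces, and hold it upright in the light path for the reading: the middle of its optical window centred on the beam between the two lenses, polished faces square to the lenses, clear of the instrument. Finish while still holding it there, and leave the other standards and the things on the bench undisturbed.

Things in the scene. Friction and masses are not known exactly. Their poses are not given: they have to be found in the camera images.
- photometer: Fixed low bench photometer, 120 x 210 mm, white heads, grey plinth. Origin: centre of underside, z = 0. y axis = beam direction (lamp head with display at -y, detector head at +y); -x side = front. Heads 70 mm high (fins to 72), x from -42 to +50 mm, y from 35 to 105 mm either side of the gap; display bezel to x = -45 mm. Black stage between them: top at z = 32 mm.
- beam_center (a point): Middle of the light path, halfway between the two lenses, z = 56 mm; axes as the photometer's. Two black lens barrels, 14 mm in diameter (22 mm in the first 4 mm by the heads), reach in along y with 36 mm between their ends; barrel tops at z = 63 mm. The occluder pin stands through this point at the start.
- bore_mouth (a point): Centre of the mouth of the blind bore in the stage, straight under beam_center, at z = 32 mm: 11 mm in diameter, 16 mm deep, axis vertical.
- notch_seat (a point): Centre of the collar recess's floor in the dark grey bracket (40 mm wide), z = 70 mm, at (-78, +70) mm in photometer axes. Ledge 6 mm thick; its slot, 12 mm wide along y, opens to the front (-x) and ends 6 mm behind this point. Recess 21 mm square; rim and front lips (10.5 to 16 mm in front of this point, beside the slot) stand 4 mm above the floor. Free space below to the worktop.
- occluder: Loose occluder pin, about 45 g, 88 mm long. Origin: centre of its lower tip; z up along the pin. Black shank 10 mm in diameter, 0 to 62 mm, tip chamfered; steel collar 18 mm in diameter, 62 to 66 mm; red round grip 16 mm in diameter, 66 to 88 mm. At the start it stands on the bore's floor: tip at z = 16 mm, grip from z = 82 to 104 mm.
- occluder_collar (a point): Point on the pin's axis in the plane of the collar's underside, 62 mm above the tip.
- standard_rack: Fixed grey rack, 44 (x) x 122 (y) x 32 mm high; origin: centre of the underside. Three square wells along its y axis at -38, 0 and +38 mm, 14.5 mm wide, floor at z = 14 mm; which standard stands in which well varies.
- amber_standard: Solid amber-glass standard in cuvette form, 12.5 x 12.5 x 45 mm, orange stopper 11 x 11 mm on top (to 50 mm); about 23 g. Origin: centre of underside; z up. White frosted faces look along its +x and -x (12.5 mm apart), polished amber faces along +y and -y. Stands in a rack well, underside at z = 14 mm, x axis within 0.06 rad of the rack's x axis; 27 mm of its body stand out.
- amber_window (a point): Centre of the standard's optical window: on its axis, 15 mm above its underside; axes as the standard's.
- amber_polished: The two polished amber faces of the amber standard (8.5 mm wide, from 2 to 42.5 mm above its underside); same origin and axes as amber_standard. The fingers must not touch them.
- green_standard: Green standard with green stopper, same shape; stays in the rack. Origin: centre of the underside.
- blue_standard: Blue standard with blue stopper, same shape; stays in the rack. Origin: centre of the underside.
- microscope: Fixed microscope to the right of the photometer, an obstacle: about 0.3 m deep, 0.2 m wide, 0.45 m high, turned about 0.37 rad; stage 0.18 m and eyepieces 0.38 m above the worktop. Origin under its middle.
- mini_centrifuge: Fixed round white centrifuge with open green lid behind the photometer, an obstacle; about 150 mm wide, lid up to about 0.25 m. Origin under its middle.
- timer: White bench timer, 76 x 76 x 22 mm, a bystander; origin under its centre.
- tube_4: Lying sample tube with lilac cap, 74 x 16 x 16 mm, a bystander; origin under its centre.
- tweezers: Steel tweezers lying on the top, 44 x 114 x 8 mm, a bystander; origin under their centre.
- dropper_1: Dropper bottle with light blue cap, 36 mm in diameter, 99 mm high, a bystander; origin under its centre.
- dropper_2: Dropper bottle with red cap, 36 mm in diameter, 99 mm high, a bystander; origin under its centre.
- sample_cup: Small clear cup, 57 mm in diameter, 36 mm high, a bystander; origin under its centre.
- calculator: Dark calculator with orange keys, 118 x 82 x 14 mm, a bystander; origin under its centre.
- pen_3: Lying white and red pen, 141 mm, a bystander; origin under its centre.

How it is judged:
On the way, in this order (a step that is already met when the one before it is completed fails the run):
1. the occluder pin is drawn out of the bore, its tip above the stage (z of occluder in the frame of bore_mouth above 0.004 m and contact force between the fingers and occluder above 0.3 N), for 0.1 s.
2. the occluder pin hangs parked and released in the bracket, collar down in the recess (horizontal distance between occluder_collar and notch_seat below 0.005 m and z of occluder_collar in the frame of notch_seat between -0.003 and 0.0025 m and angle between occluder's own z axis and vertical below 0.1 rad and contact force between the fingers and occluder below 0.1 N), for 0.2 s.
3. the amber standard is lifted clear of the rack in the fingers (height (world z) of amber_standard above 0.036 m and contact force between the fingers and amber_standard above 1 N and contact force between amber_standard and standard_rack below 0.05 N), for 0.2 s.
At the end, for the whole second after the job is handed in: Pin hangs free in the bracket (5 mm of seat, collar within 2.5 mm of recess floor, tilt < 0.1 rad). Amber standard held still by the fingers alone, off its polished faces; window within 4 mm across, 8 mm along, 6 mm in height of beam centre; square within 0.12, upright within 0.1 rad (all of step 2 and contact force between the fingers and amber_standard above 1 N and contact force between the fingers and amber_polished below 0.2 N and contact force between amber_standard and photometer below 0.05 N and contact force between amber_standard and occluder below 0.05 N and x of amber_window in the frame of beam_center between -0.004 and 0.004 m and y of amber_window in the frame of beam_center between -0.008 and 0.008 m and z of amber_window in the frame of beam_center between -0.006 and 0.006 m and angle between the y axis of amber_standard and the y axis of photometer, either way round below 0.12 rad and angle between amber_standard's own z axis and vertical below 0.1 rad and linear speed of amber_standard below 0.02 m/s and angle between each of green_standard, blue_standard's own z axis and vertical below 0.15 rad); the arm keeps its last pose, push and grip.
It fails at once if the fingers touch the polished amber faces (contact force between the fingers and amber_polished above 0.5 N).
It fails at once if another standard or a bystander is moved by more than 20 mm (distance of any of green_standard, blue_standard, timer, tube_4, tweezers, dropper_1, dropper_2, sample_cup, calculator, pen_3 from where it was at the start of the episode above 0.02 m).
It also fails if it takes over 56 s, if anything falls off the work surface, if the arm or the gripper's body presses on something with over 40 N, if the wrist force passes 120 N, or if a joint passes its speed limit or range.

### The arm

A 6-joint arm with a two-finger parallel gripper is mounted at the origin on a cart in front of the work surface, level with it; the furniture and walls round the work are solid. World frame = base frame: x ahead of the robot, y to its left, z up, the work surface at z = 0. Lengths are in m, angles in rad, forces in N, time in s.
With the tool pointing down it reaches from about 0.35 to 0.8 m from the base axis. Payload 7.3 kg.
Tool frame: the origin (TCP) lies midway between the tips of the shut fingers; the grasp point (between the pads) lies 19 mm behind it; z points along the fingers, y is the line along which they close (so a half turn about z gives the same grasp; the last joint's range is limited). The gripper opens to 85 mm and grips with 20 to 120 N. Pads are 22 mm wide; open, the fingers measure 114 mm over their backs; the gripper's body (76 mm by 85 mm) begins 54 mm behind the grasp point. The pads swing forward as they close: fully open they stand 13 mm farther back than shut.
Start: joints at [-1.282, 0.342, 1.524, -0, 1.275, -0.146], TCP at [0.221, -0.476, 0.231] pointing down, gripper open.
Joint ranges: [-2.53, 2.53], [-0.77, 2.02], [0.04, 2.7], [-1, 4.14], [0.28, 2.66], [-3.11, 3.11]. Speed limits (rad/s): [2.57, 2.57, 3.14, 3.14, 3.14, 3.14].

### API

Orientations are given as a rotation vector (axis times angle).
In Python, from bench import arm, fingers, optics, readout gives the robot as it stands. Calls block until the motion is done:
- arm.movep(position, orientation): joint-space move of the TCP to a pose.
- arm.servo_line(position, ori=None, max_speed=0.15, max_force=None): straight line of the TCP; ori=None keeps the orientation; max_speed is the mean speed in m/s. With max_force (N) it stops when the force on the tool has changed by that much, and returns True; else False.
- arm.move_joints(angles): joint-space move.
- fingers.set_gripper(opening, grasp_force=None): opening from 0.0 (shut) to 1.0 (fully open); grasp_force is the grip in N (None keeps the last); returns when the fingers have stopped.
- arm.dwell(seconds).
- arm.ik(position, orientation): joint angles nearest the present ones, or None.
- optics.get_image(name): name is "scene" or "top"; returns the picture (420x560x3 uint8, red, green, blue); there is no depth.
- optics.camera_model(name): a dict with "mtx" (3x3 intrinsics, pixels), "origin" and "orientation" of the camera in the world. Camera axes: x right, y down, z forward; pixel columns grow to the right and rows downward; lengths in m; the calibration is good to about 2 mm. A picture is of the moment at which its call begins. camera_model takes no time and is no camera call.
A pose or a line that the arm cannot do raises arm.Unreachable and nothing moves.
- arm.close_job(): hands the job in; it is judged then, once.
Readings, each from a call of its own:
- readout.get_time_s(): time.
- readout.get_q(): joint angles.
- readout.get_qd(): joint speeds.
- readout.get_tau(): joint torques, N m.
- readout.get_position(): TCP position.
- readout.get_ee_rot(): TCP orientation.
- readout.get_contact_force(): force on the tool from outside, world axes, zero at the start.
- readout.get_moment(): the same for the moment, N m.
- readout.get_width(): opening from 0.0 (shut) to 1.0 (fully open).
- readout.get_grip_force(): force on a finger pad.
Only numpy, scipy, OpenCV 4.12 (cv2) and the standard library are available. Lean on these libraries where they do the work, as an engineer would, in place of code of your own. Each camera call takes 0.05 s, during which the arm holds its last target. There are 200 camera calls.

## Working session

There is one attempt and no reset: what is moved stays moved. The work goes in short steps, each a Python script; the robot and the scene stay as the last script left them, time stands still between calls to the robot, and variables do not carry over. Pictures are saved under pics/ and viewed, at most 10 in all, crops included, and the job is handed in when it is done.

```bash
mkdir -p pics; ls; python3 - <<'E'
from bench import arm,fingers,optics,readout
import cv2,numpy as np
for n in("scene","top"):
    m=optics.camera_model(n);print(n,np.round(m["mtx"],1).tolist(),np.round(m["origin"],3),np.round(m["orientation"],4).tolist())
    cv2.imwrite(f"pics/{n}0.png",optics.get_image(n)[:,:,::-1])
print(readout.get_time_s(),readout.get_ee_rot())
E
```

```text
pics
scene [[406.8, 0.0, 279.6], [0.0, 406.8, 209.0], [0.0, 0.0, 1.0]] [-0.416 -0.913  0.926] [-1.9773, 0.8313, -0.4491]
top [[538.7, 0.0, 287.6], [0.0, 538.7, 217.1], [0.0, 0.0, 1.0]] [-0.179 -0.291  1.794] [-2.2864, 1.5185, -0.3305]
0.1 [-3.06633984e+00 -6.77265338e-01  1.30858826e-04]
```

View pics/scene0.png

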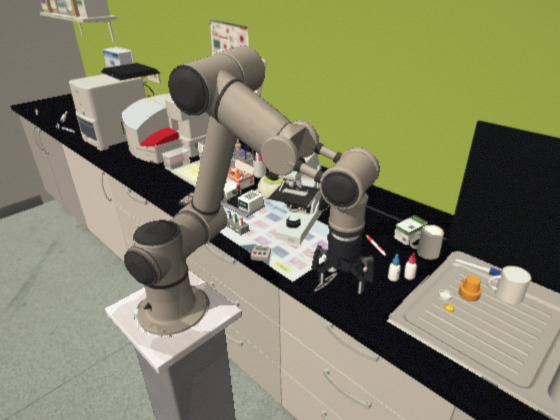

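View pics/top0.png

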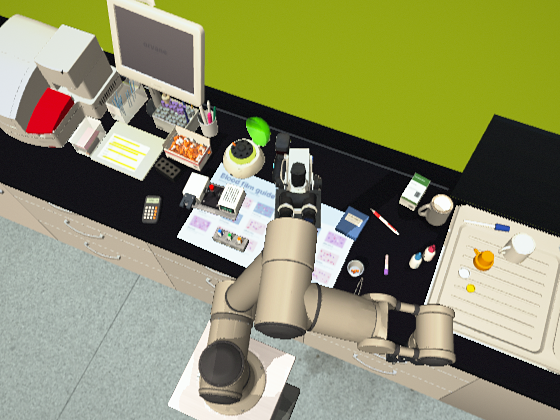

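Scene view: photometer near (245,200), rack near (236,222). Top view: photometer near (215,193), rack near (231,240). Nothing blocks either of them, so I'll enlarge the crops.

```bash
python3 - <<'E'
import cv2,numpy as np
t=cv2.imread("pics/top0.png")[160:260,170:270]; s=cv2.imread("pics/scene0.png")[160:240,200:280]
a=cv2.resize(t,(600,600),interpolation=cv2.INTER_CUBIC)
cv2.imwrite("pics/tc.png",a)
cv2.imwrite("pics/sc.png",cv2.resize(s,(600,600),interpolation=cv2.INTER_CUBIC))
E
```

```text
(no output)
```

View pics/tc.png

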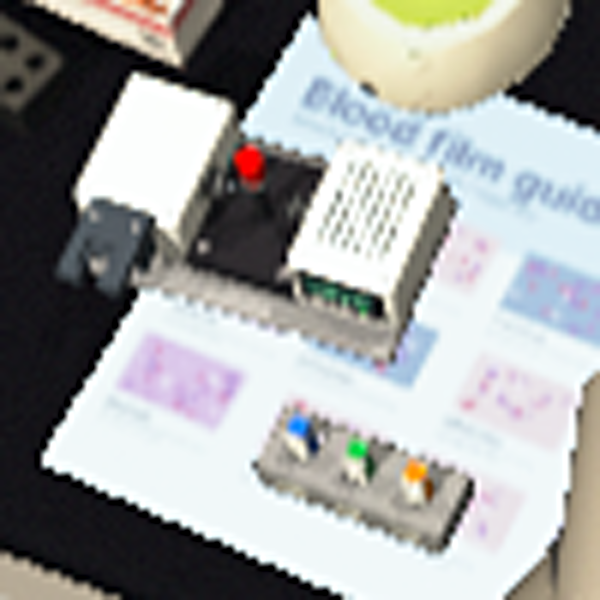

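View pics/sc.png

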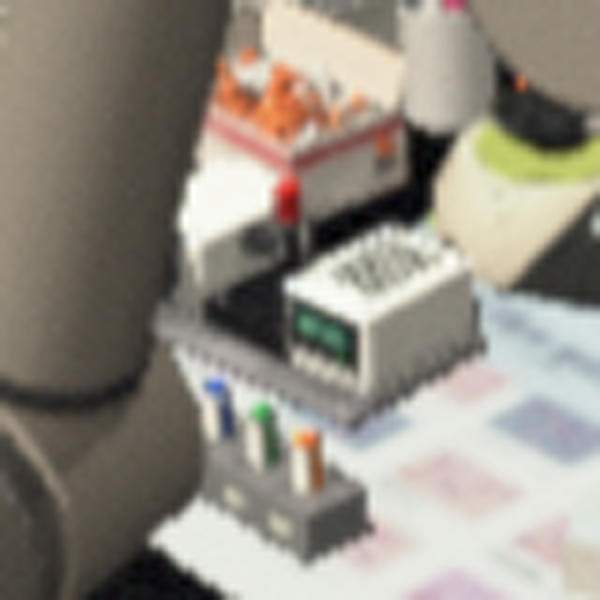

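Both crops are clear. Top view (6x, offset 170,160): red pin at (250,163) → px (211.7,187.2), bracket at (105,245) on the +y side, and the display head on the right. The rack holds blue, green and amber, with amber on the right at (416,478) → px (239.3,239.7). Scene view (7.5x, offset 200,160): red grip at (287,200), orange stopper at (306,440). Next I triangulate the coloured parts and measure the head edges.

```bash
cat > h.py <<'E'
import cv2,numpy as np
from scipy.spatial.transform import Rotation as R
from bench import arm,fingers,optics,readout
def avg(n,k=4): return np.mean([optics.get_image(n).astype(float) for _ in range(k)],0)
def ray(n,uv):
    m=optics.camera_model(n);uv=np.atleast_2d(uv)
    d=np.c_[uv,np.ones(len(uv))]@np.linalg.inv(m["mtx"]).T
    d=R.from_rotvec(m["orientation"]).apply(d);return np.array(m["origin"]),d/np.linalg.norm(d,axis=1)[:,None]
def plane(n,uv,z):
    o,d=ray(n,uv);return o+d*((z-o[2])/d[:,2])[:,None]
def tri(a,b):
    A=[];B=[];L=[]
    for n,uv in(("top",a),("scene",b)):
        o,d=ray(n,uv);P=np.eye(3)-np.outer(d[0],d[0]);A.append(P);B.append(P@o)
    x=np.linalg.solve(sum(A),sum(B));return x,[np.linalg.norm(P@x-q) for P,q in zip(A,B)]
HUE={"red":(0,7,150),"orange":(9,17,150),"green":(55,70,150),"blue":(105,125,150)}
def blob(im,c,box):
    "saturation-weighted centroid of a colour blob in box u0,v0,u1,v1"
    u0,v0,u1,v1=box;f=im[v0:v1,u0:u1].astype(np.uint8);h=cv2.cvtColor(f,cv2.COLOR_RGB2HSV).astype(float)
    lo,hi,s=HUE[c];hh=h[...,0];ok=(hh>=lo)&(hh<=hi)|((c=="red")&(hh>172))
    m=((ok)&(h[...,1]>s)&(h[...,2]>100)).astype(np.uint8)
    n,l,st,ce=cv2.connectedComponentsWithStats(m)
    i=1+np.argmax(st[1:,4]);return ce[i]+[u0,v0],st[i]+[u0,v0,0,0,0]
E
python3 - <<'E'
from h import *
T=avg("top");S=avg("scene");np.save("T.npy",T);np.save("S.npy",S)
bs={"red":((205,178,218,194),(232,180,246,192)),"orange":((233,233,246,246),(234,214,248,228)),"green":((222,229,236,242),(229,211,242,224)),"blue":((212,225,228,238),(222,206,235,222))}
for c,(a,b) in bs.items():
    p,sp=blob(T,c,a);q,sq=blob(S,c,b);x,e=tri(p,q);print(c,p.round(2),sp,q.round(2),sq,x.round(4),np.round(e,4))
# left head top: bright pixels
g=cv2.cvtColor(T.astype(np.uint8),cv2.COLOR_RGB2GRAY)
print(g[170:208:2,180:252:2])
E
```

```text
red [211.08 186.81] [209 184   5   7  26] [238.07 186.14] [237 184   3   5  14] [0.5676 0.345  0.0936] [0.0006 0.0006]
orange [240.75 240.5 ] [240 239   2   4   4] [240.67 218.33] [240 218   2   2   3] [0.4265 0.1635 0.0702] [0.0002 0.0002]Traceback (most recent call last):
  File "<stdin>", line 5, in <module>
  File "h.py", line 23, in blob
    i=1+np.argmax(st[1:,4]);return ce[i]+[u0,v0],st[i]+[u0,v0,0,0,0]
        ~~~~~~~~~^^^^^^^^^^
    return _wrapfunc(a, 'argmax', axis=axis, out=out, **kwds)
    return bound(*args, **kwds)
ValueError: attempt to get argmax of an empty sequence
```

```bash
python3 - <<'E'
from h import *
T=np.load("T.npy");S=np.load("S.npy")
def show(im,b):
    u0,v0,u1,v1=b;h=cv2.cvtColor(im[v0:v1,u0:u1].astype(np.uint8),cv2.COLOR_RGB2HSV)
    print(b)
    for r in h:print(" ".join("%3d/%3d/%3d"%tuple(p) for p in r))
show(T,(235,234,244,245));show(S,(237,215,246,227))
g=cv2.cvtColor(T.astype(np.uint8),cv2.COLOR_RGB2GRAY)
for v in range(168,222,2):print(v,*["%3d"%x for x in g[v,178:250:2]])
E
```

```text
(235, 234, 244, 245)
 23/ 27/ 86  93/ 10/240  95/ 13/231  96/ 10/253  97/  9/252  98/  8/248  98/  8/248  94/  8/249  96/ 10/250
 24/ 23/158  22/ 24/190  21/ 22/159  97/ 14/240  98/ 12/239 110/  7/216 130/  6/242 110/  6/246  99/  7/247
 21/ 22/193  23/ 21/192  25/ 15/189  13/ 87/220  15/ 56/204  20/ 14/159 160/  7/224 157/ 11/201 138/  5/241
 23/ 21/193  25/ 16/190  14/ 30/188  16/197/253  14/159/248  18/119/245  19/ 24/172  23/ 19/106 160/ 11/207
 21/ 21/192  26/ 11/188  17/135/230  18/255/255  18/255/255  22/255/255  16/ 52/152  26/ 16/129  23/ 24/128
 19/ 20/183  23/ 12/187  22/115/252  18/249/254  19/255/255  13/184/224  15/ 77/143  23/ 15/134  22/ 21/131
 23/ 19/171  25/ 15/187  22/ 38/242  16/ 87/243  19/ 83/255  16/ 82/155  15/236/105  21/ 16/115  22/ 22/130
 22/ 21/181  24/ 20/176  23/ 27/216  30/ 15/236  47/  7/249  20/ 65/170  14/255/105  17/ 50/ 97  21/ 22/151
 22/ 21/179  18/ 21/158  24/ 28/188  27/ 21/239  27/ 19/243  22/ 46/189  13/221/104  17/ 37/143  20/ 22/176
 19/ 22/160  21/ 21/158  23/ 26/177  23/ 32/216  25/ 32/207  27/ 29/184  14/ 67/121  19/ 20/176  21/ 20/175
[... 4721 characters left out ...]
 245 241 236 226 233 244 209 165 193 210 167 167 167 157 147 173 159 172  36 144 122  60 249 246 245 243 246
214  17  17  17  17  17   8 255 247 243 246 244 240 237 240 244 247 248 242 182 153 167 174 166 165 146 149 149 163 171 131 193 210 234 246 246 246
216  17  14  19  18  16   0 251 246 214 210 234 244 246 242 241 242 244 246 247 246 250 196 192 162 177 159 146 147 162  98 204 191 205 246 246 246
218  17  19  18  17   3 254 247 230 206 190 208 210 226 241 246 247 245 243 244 245 246 243 227 202 145 186 169 203 190 183 206 190 242 246 246 246
220  19  20  17  14 192 248 244 211 203 196 209 212 209 210 220 238 245 246 246 246 245 229 231 242 235 208 194 135 160 184 191 210 246 246 246 243
```

```bash
cat > m.py <<'E'
from h import *
T=np.load("T.npy");S=np.load("S.npy")
g=cv2.cvtColor(T.astype(np.float32),cv2.COLOR_RGB2GRAY)
def cross(v,lo,hi,th,up):
    r=g[v];
    for u in range(lo,hi):
        a,b=r[u],r[u+1]
        if (up and a<th<=b) or (not up and a>=th>b): return u+(th-a)/(b-a)
E_={}
L=[(v,cross(v,180,200,130,True)) for v in range(176,190)]
Rr=[(v,cross(v,max(194,int(u)+6),215,183,False)) for v,u in [(v,cross(v,180,200,130,True) or 186) for v in range(178,196)]]
L2=[(v,cross(v,212,235,150,True)) for v in range(187,204)]
R2=[(v,cross(v,236,250,180,False)) for v in range(193,208)]
W=[]
for nm,E in(("y105",L),("y35",Rr),("y-35",L2),("y-105",R2)):
    E=[(v,u) for v,u in E if u is not None]
    P=plane("top",[(u,v) for v,u in E],.07)[:,:2]
    vx,vy,x,y=cv2.fitLine(P.astype(np.float32),cv2.DIST_HUBER,0,.0005,1e-4).ravel()
    if vx<0:vx,vy=-vx,-vy
    n=np.array([-vy,vx]);print(nm,len(P),np.arctan2(vy,vx).round(4),"rms",np.std((P-[x,y])@n).round(5),(x,y))
    W.append((np.arctan2(vy,vx),np.array([x,y])))
th=np.median([w[0] for w in W]);th=np.mean([w[0] for w in W]);n=np.array([-np.sin(th),np.cos(th)])
print("yaw",th,"offsets along y from pin",[round(float((w[1]-[.5676,.3450])@n),4) for w in W])
# back edge of left head (x=50) : column scan
P=[]
for u in range(194,206):
    for v in range(168,184):
        a,b=g[v,u],g[v+1,u]
        if a<130<=b:P.append((u,v+(130-a)/(b-a)));break
P=plane("top",P,.07)[:,:2];vx,vy,x,y=cv2.fitLine(P.astype(np.float32),cv2.DIST_HUBER,0,.0005,1e-4).ravel()
print("back yaw",(np.arctan2(vy,vx)%np.pi)-np.pi/2,"x off",(np.array([x,y])-[.5676,.345])@[np.cos(th),np.sin(th)])
# stoppers: weight = saturation excess inside bright stopper
for c,h0,h1,a,b in(("amber",9,22,(236,236,241,241),(238,216,243,220)),("green",45,80,(224,230,235,240),(230,211,241,219)),("blue",100,125,(213,226,226,238),(224,207,234,216))):
    r=[]
    for im,(u0,v0,u1,v1) in((T,a),(S,b)):
        h=cv2.cvtColor(im[v0:v1,u0:u1].astype(np.uint8),cv2.COLOR_RGB2HSV).astype(float)
        w=np.clip(h[...,1]-60,0,None)*((h[...,0]>=h0)&(h[...,0]<=h1))*(h[...,2]>150)
        V,U=np.mgrid[v0:v1,u0:u1];r.append(np.array([(w*U).sum(),(w*V).sum()])/w.sum())
    x,e=tri(*r);print(c,r,x.round(4),np.round(e,4),plane("top",r[0],.063).round(4))
E
python3 m.py
```

```text
y105 14 0.0502 rms 0.00027 (np.float32(0.5601362), np.float32(0.44698063))
y35 18 0.0639 rms 0.00034 (np.float32(0.5715034), np.float32(0.37855193))
y-35 17 0.0773 rms 0.00051 (np.float32(0.5558744), np.float32(0.3064904))
y-105 14 0.0701 rms 0.00418 (np.float32(0.5684213), np.float32(0.23814835))
yaw 0.065373965 offsets along y from pin [0.1023, 0.0332, -0.0377, -0.1067]
back yaw 0.06968868 x off 0.04695641539874329
amber [array([238.7309833 , 238.22139765]), array([240.49713193, 218.32887189])] [0.4352 0.1761 0.0606] [0.0005 0.0005] [[0.434  0.1756 0.063 ]]
green [array([229.03009709, 234.47281553]), array([234.26811594, 214.38405797])] [0.4337 0.2127 0.0642] [0.0004 0.0004] [[0.4338 0.2132 0.063 ]]
blue [array([219.28931876, 230.58536585]), array([228.38235294, 211.14117647])] [0.4343 0.2512 0.0632] [0.0004 0.0004] [[0.434  0.2514 0.063 ]]
```

```bash
cat >> h.py <<'E'
def ori(yaw,s=1):
    "tool down, tool y along s*(cos yaw, sin yaw)"
    y=s*np.array([np.cos(yaw),np.sin(yaw),0]);z=np.array([0,0,-1.]);return R.from_matrix(np.c_[np.cross(y,z),y,z]).as_rotvec()
E
python3 - <<'E'
from h import *
T=np.load("T.npy");g=cv2.cvtColor(T.astype(np.float32),cv2.COLOR_RGB2GRAY)
P=[]
for us,v0,v1 in((range(194,198),193,203),(range(219,238),200,214)):
    for u in us:
        for v in range(v0,v1):
            a,b=g[v,u],g[v+1,u]
            if a>=175>b:P.append((u,v+(175-a)/(b-a)));break
W=plane("top",P,.07)[:,:2];x0=np.array([.5676,.345])
for th in(.06,.066,.072):
    print(th,[(p[0],round(float(p[1]),1),*(1e3*((w-x0)@np.array([[np.cos(th),-np.sin(th)],[np.sin(th),np.cos(th)]]))).round(1)) for p,w in zip(P,W)])
ph=.066
for s in(1,-1):
    for p in((.5676,.345,.085),(.5676,.345,.18),(.45,.41,.2),(.484,.41,.077),(.434,.176,.037)):
        q=arm.ik(p,ori(ph,s));print(s,p,None if q is None else np.round(q,2))
E
```

```text
0.06 [(194, 194.8, np.float64(-40.5), np.float64(54.1)), (195, 195.4, np.float64(-41.4), np.float64(49.8)), (196, 197.5, np.float64(-48.3), np.float64(42.8)), (197, 198.2, np.float64(-49.6), np.float64(38.3)), (219, 204.6, np.float64(-47.3), np.float64(-46.9)), (220, 204.4, np.float64(-45.4), np.float64(-50.0)), (221, 204.9, np.float64(-46.1), np.float64(-54.2)), (222, 205.3, np.float64(-46.6), np.float64(-58.3)), (223, 205.4, np.float64(-45.6), np.float64(-61.8)), (224, 205.8, np.float64(-46.0), np.float64(-65.8)), (225, 206.4, np.float64(-47.0), np.float64(-70.1)), (226, 206.4, np.float64(-45.8), np.float64(-73.5)), (227, 206.8, np.float64(-46.2), np.float64(-77.5)), (228, 207.3, np.float64(-46.9), np.float64(-81.7)), (229, 200.9, np.float64(-21.7), np.float64(-75.3)), (230, 207.8, np.float64(-46.2), np.float64(-89.2)), (231, 208.0, np.float64(-46.0), np.float64(-93.0)), (232, 208.4, np.float64(-46.1), np.float64(-96.9)), (233, 208.7, np.float64(-46.0), np.float64(-100.7)), (234, 211.6, np.float64(-55.7), np.float64(-108.4)), (235, 208.8, np.float64(-43.9), np.float64(-107.6)), (23
[... 2427 characters left out ...]
4(-34.4), np.float64(-106.7)), (237, 203.7, np.float64(-23.9), np.float64(-106.5))]
1 (0.5676, 0.345, 0.085) [ 0.43  0.73  1.28 -0.    1.13  0.36]
1 (0.5676, 0.345, 0.18) [ 0.43  0.64  1.17 -0.    1.33  0.36]
1 (0.45, 0.41, 0.2) [ 0.61  0.52  1.33 -0.    1.29  0.55]
1 (0.484, 0.41, 0.077) [ 0.58  0.68  1.39 -0.    1.07  0.52]
1 (0.434, 0.176, 0.037) [ 0.22  0.51  1.91 -0.    0.72  0.16]
-1 (0.5676, 0.345, 0.085) [ 0.43  0.73  1.28 -0.    1.13 -2.78]
-1 (0.5676, 0.345, 0.18) [ 0.43  0.64  1.17 -0.    1.33 -2.78]
-1 (0.45, 0.41, 0.2) [ 0.61  0.52  1.33 -0.    1.29 -2.59]
-1 (0.484, 0.41, 0.077) [ 0.58  0.68  1.39 -0.    1.07 -2.63]
-1 (0.434, 0.176, 0.037) [ 0.22  0.51  1.91 -0.    0.72 -2.99]
```

```bash
python3 - <<'E'
from h import *
T=np.load("T.npy");S=np.load("S.npy")
for im,n,(u0,v0,u1,v1) in((T,"top",(206,181,218,202)),(S,"scene",(233,181,244,200))):
    print(n,u0,v0)
    for v in range(v0,v1):print(v," ".join("%3d,%3d,%3d"%tuple(p) for p in im[v,u0:u1].astype(int)))
    m=optics.camera_model(n);r=R.from_rotvec(m["orientation"])
    for x,y in((.5676,.345),(.5639,.3428)):
        for z in(.104,.082,.032):
            c=m["mtx"]@r.inv().apply(np.array([x,y,z])-m["origin"]);print((x,y,z),(c[:2]/c[2]).round(2))
E
```

```text
top 206 181
181 255,255,242 138,136,121 114,111,101 100, 95, 85 193,214,222 231,250,255 227,244,251 226,243,249 224,242,248 223,240,247 223,240,247 223,240,247
182 224,219,195 115,112,100 115,112,102 116,114,100  91, 88, 82 199,224,234 196,221,230 182,208,222 227,245,252 227,244,251 225,243,249 224,241,248
183 144,141,125 114,112,101 116,115,103 104,107, 96  81, 86, 80 124,129,123 130,133,124 104,103, 97 198,221,232 199,222,230 185,209,222 227,245,252
184 116,114,103 115,113,103 114,117,106  67, 79, 74 105, 27, 27 231, 84, 79 197,110,104 114,114,110 131,128,122 141,137,129 116,109,102 200,222,232
185 115,112,101 116,115,104 103,110,100 169, 41, 37 243, 10,  0 255,  0,  0 255,  1,  0 138, 50, 50  90, 91, 89 114,113,107 121,117,111 137,131,125
186 117,114,103 118,119,107  68, 80, 76 231, 20,  4 255,  0,  0 255,  0,  0 255,  0,  0 188, 29, 21  49, 37, 40  33, 33, 36  57, 54, 55  96, 93, 91
187 102,100, 91 111,111,100  32, 44, 42 157, 20, 12 255,  0,  0 255,  0,  0 255,  7,  0 159, 10,  1  46, 25, 28  29, 29, 31  44, 41, 44  44, 41, 44
188  78, 79, 74  79, 78, 72  20, 27, 30  69, 19, 19 
[... 4391 characters left out ...]
116,111 174,176,163 220,221,206 233,235,224 233,234,224
197  42, 41, 41  33, 32, 33  26, 26, 28  30, 29, 31  74, 76, 77 184,190,189 212,217,210 235,237,227 244,245,237 239,241,230 244,245,236
198  26, 25, 27  28, 27, 29  28, 29, 30  33, 32, 33  83, 84, 84 206,213,209 229,233,227 244,246,240 246,248,243 247,249,242 247,248,241
199  28, 27, 30  29, 30, 32  31, 31, 32  30, 30, 31  57, 56, 56 135,135,128 165,166,155 212,218,209 231,235,229 245,247,241 247,249,244
(0.5676, 0.345, 0.104) [237.79 184.07]
(0.5676, 0.345, 0.082) [238.13 188.51]
(0.5676, 0.345, 0.032) [238.9  198.38]
(0.5639, 0.3428, 0.104) [237.46 184.52]
(0.5639, 0.3428, 0.082) [237.81 188.96]
(0.5639, 0.3428, 0.032) [238.58 198.84]
```

```bash
python3 - <<'E'
from h import *
print(plane("top",[(276,195),(320,200),(290,215),(285,215)],.02).round(3),plane("top",[(285,150),(310,150),(298,175)],.38).round(3))
print(plane("top",[(151,210)],.014).round(3))
arm.move_joints([-1.282,.1,1.9,0,1.1,-.146]);print(readout.get_position(),readout.get_time_s())
o=ori(.066)
q=arm.ik([.42,.27,.25],o);print(q)
arm.move_joints([.57,.1,1.9,0,1.1,q[5]]);print(readout.get_position(),readout.get_time_s())
arm.movep([.50,.33,.22],o)
arm.movep([.565,.3432,.16],o);print(readout.get_position(),readout.get_time_s())
cv2.imwrite("pics/s1.png",cv2.resize(optics.get_image("scene")[:,:,::-1][120:260,160:340],None,fx=4,fy=4,interpolation=cv2.INTER_CUBIC))
E
```

```text
[[ 0.661  0.134  0.02 ]
 [ 0.705 -0.025  0.02 ]
 [ 0.605  0.053  0.02 ]
 [ 0.598  0.07   0.02 ]] [[0.646 0.085 0.38 ]
 [0.675 0.013 0.38 ]
 [0.579 0.013 0.38 ]]
[[0.429 0.537 0.014]]
[ 0.18419575 -0.35164819  0.21369389] 1.0917
[ 4.17719632e-01  2.80017671e-01  1.56026149e+00 -4.44089210e-16
  1.30131349e+00  3.51719632e-01]
[0.28711598 0.27409868 0.21306627] 3.35
[0.56398951 0.34319106 0.15975701] 4.6917
```

View pics/s1.png

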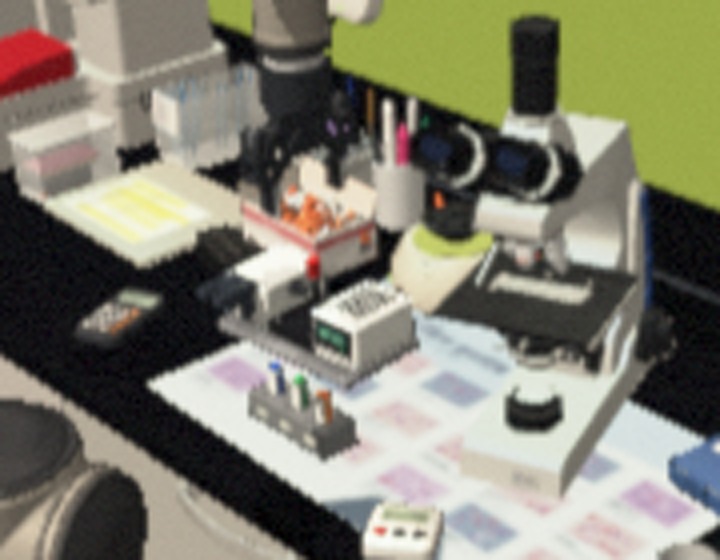

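The gripper is near (270,170) in this 4x crop, up and left of the red grip at (313,265). I need a closer look at the alignment before going down.

```bash
cat >> h.py <<'E'
def proj(n,P):
    m=optics.camera_model(n);c=R.from_rotvec(m["orientation"]).inv().apply(np.atleast_2d(P)-m["origin"])@m["mtx"].T;return c[:,:2]/c[:,2:]
def duo(name,f=7.5):
    o=[]
    for n,(u,v) in(("top",(160,165)),("scene",(205,140))):
        im=optics.get_image(n)[v:v+70,u:u+50,::-1];o.append(cv2.resize(im,(390,546),interpolation=cv2.INTER_CUBIC))
    cv2.imwrite(name,np.hstack(o))
E
python3 - <<'E'
from h import *
p=readout.get_position();print(proj("scene",[p,p+[.05,0,.02],p-[.05,0,-.02]]).round(1),proj("top",[p,p+[.05,0,.02],p-[.05,0,-.02]]).round(1))
duo("pics/d1.png")
E
```

```text
[[236.5 172.7]
 [245.  164.8]
 [227.  172.2]] [[208.5 178.3]
 [214.1 164. ]
 [201.1 187.2]]
```

View pics/d1.png

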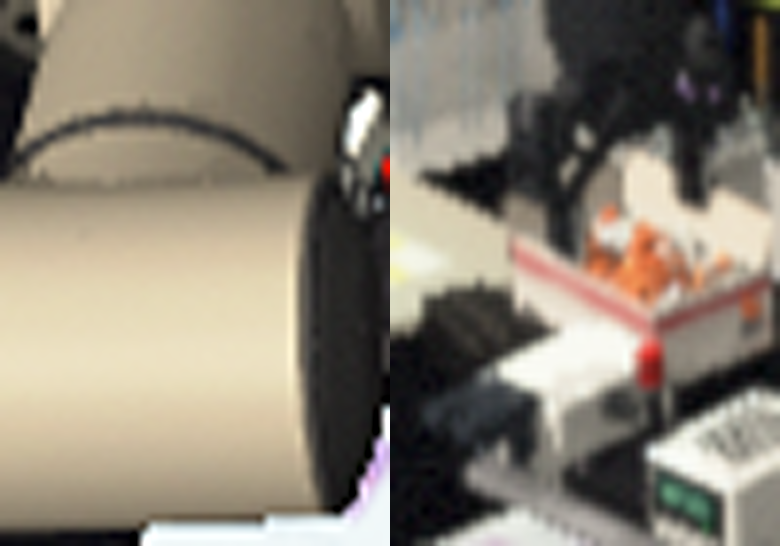

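Scene half: left fingertip at (560,245) → px (226.8,171.4), right fingertip at (690,195), and the red grip below and between them. This agrees with the projection to about 1 px. The top view is blocked by the arm. I'll go down and close in steps, watching the force.

```bash
python3 - <<'E'
from h import *
print("hit",arm.servo_line([.5655,.3432,.0855],max_speed=.1,max_force=6),readout.get_position().round(4))
f0=np.array(readout.get_contact_force());print(f0.round(2))
fingers.set_gripper(.3,20)
for w in(.26,.24,.22,.2,.18):
    fingers.set_gripper(w,20);print(w,round(readout.get_width(),4),round(readout.get_grip_force(),2),(np.array(readout.get_contact_force())-f0).round(2),readout.get_position().round(4))
    if readout.get_grip_force()>2:break
print(readout.get_time_s())
E
```

```text
hit False [0.566  0.3434 0.0863]
[0.57 1.21 0.08]
0.26 0.2637 0.0 [-0.4  -1.65  0.72] [0.5655 0.3432 0.0855]
0.24 0.2389 0.0 [-0.55 -1.17 -0.32] [0.5655 0.3432 0.0855]
0.22 0.2225 0.02 [-0.86 -1.46 -0.04] [0.5655 0.3432 0.0855]
0.2 0.2004 0.01 [ 0.58 -2.13  0.24] [0.5655 0.3432 0.0855]
0.18 0.1777 9.29 [ 0.58 -0.82 -0.02] [0.5658 0.3432 0.0856]
7.4167
```

```bash
cat >> h.py <<'E'
YAW=.066;B0=np.array([.5655,.3432,.0855])   # TCP when pin stands in bore
def ph(x,y,z): c,s=np.cos(YAW),np.sin(YAW);return B0+[c*x-s*y,s*x+c*y,z]
def F(k=5):
    r=[]
    for _ in range(k): r.append(readout.get_contact_force());arm.dwell(.02)
    return np.mean(r,0)
E
python3 - <<'E'
from h import *
fingers.set_gripper(0,50);print(readout.get_width(),readout.get_grip_force(),F().round(2))
print(arm.servo_line(ph(0,0,.03),max_speed=.06,max_force=15),F().round(2),readout.get_width())
arm.servo_line(ph(0,0,.07),max_speed=.15)
arm.servo_line(ph(-.118,.07,.07),max_speed=.15)
arm.servo_line(ph(-.118,.07,-.0015),max_speed=.12)
print(readout.get_position(),ph(-.118,.07,-.0015),readout.get_width(),readout.get_time_s())
S=avg("scene",3);p,s=blob(S,"red",(200,180,240,215));print(p,s,proj("scene",ph(-.118,.07,-.0015)+[0,0,.0075]))
duo("pics/d2.png")
E
```

```text
0.16171700251013088 48.66176784038544 [2.12 0.11 0.29]
False [ 0.21 -0.51 -0.7 ] 0.15855512319372347
[0.44375089 0.40541587 0.08453609] [0.44314026 0.40526525 0.084     ] 0.1608623646773386 10.675
[207. 190.] [207 190   1   1   1] [[206.75690043 191.98686154]]
```

View pics/d2.png

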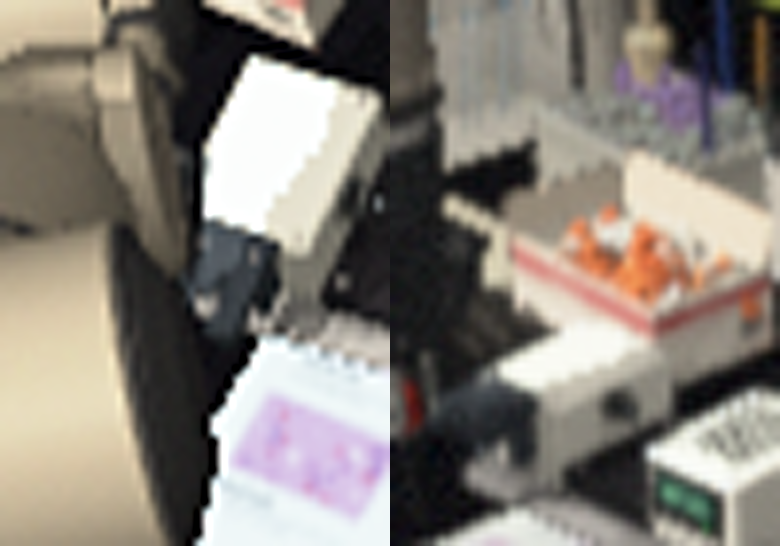

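The pin is out of the bore (the gap is empty) and its red grip sits in front of the bracket at crop (410,400) → px (207.6,191.3), as predicted. Next I slide it into the slot under a force limit.

```bash
python3 - <<'E'
from h import *
f0=F();print(f0.round(2))
c,s=np.cos(YAW),np.sin(YAW);Rz=np.array([[c,s,0],[-s,c,0],[0,0,1]])
for x in(-.1,-.093,-.086,-.078):
    h=arm.servo_line(ph(x,.07,-.0015),max_speed=.03,max_force=6)
    print(x,h,(Rz@(F()-f0)).round(2),(Rz@(readout.get_position()-B0)).round(4))
    if h:break
print(readout.get_time_s())
E
```

```text
[ 0.04 -0.22 -0.77]
-0.1 False [-0.    0.05  0.07] [-0.1002  0.07   -0.0015]
-0.093 False [-0.28  0.33  0.28] [-0.093   0.0699 -0.0016]
-0.086 False [ 0.3  -0.36  0.34] [-0.0861  0.07   -0.0016]
-0.078 False [-0.12  0.31  0.52] [-0.0781  0.07   -0.0016]
13.275
```

```bash
python3 - <<'E'
from h import *
c,s=np.cos(YAW),np.sin(YAW);Rz=np.array([[c,s,0],[-s,c,0],[0,0,1]])
f0=F()
for a,b in((0,.0025),(0,-.0025),(.0025,0)):
    h=arm.servo_line(ph(-.078+a,.07+b,-.0015),max_speed=.008,max_force=4)
    print(h,(Rz@(F(3)-f0)).round(2),(Rz@(readout.get_position()-B0)).round(4))
    arm.servo_line(ph(-.078,.07,-.0015),max_speed=.03)
print((Rz@(F()-f0)).round(2),readout.get_time_s())
E
```

```text
True [ 0.51 -1.56  0.24] [-0.0785  0.0712 -0.0024]
True [0.42 2.04 1.16] [-0.0783  0.0686 -0.002 ]
False [ 0.34 -0.04  0.  ] [-0.0755  0.07   -0.0015]
[-0.04 -0.1   0.17] 15.5
```

```bash
python3 - <<'E'
from h import *
c,s=np.cos(YAW),np.sin(YAW);Rz=np.array([[c,s,0],[-s,c,0],[0,0,1]])
f0=F()
h=arm.servo_line(ph(-.07,.0699,-.0015),max_speed=.012,max_force=4)
print(h,(Rz@(F(3)-f0)).round(2),(Rz@(readout.get_position()-B0)).round(4),readout.get_width())
arm.servo_line(ph(-.076,.0699,-.0015),max_speed=.03)
print((Rz@(F()-f0)).round(2),readout.get_time_s())
S=avg("scene",4);np.save("S2.npy",S)
for v in range(178,200):print(v," ".join("%3d,%3d,%3d"%tuple(p) for p in S[v,206:226].astype(int)))
print(proj("scene",[ph(-.076,.0699,-.0015)+[0,0,d] for d in(.0185,.0075,-.0035)]))
E
```

```text
True [0.36 0.03 0.05] [-0.0747  0.0696 -0.0025] 0.1642628057598001
[ 0.34 -0.2  -0.3 ] 16.4167
178 152,150,132 146,146,130  71, 71, 67  37, 38, 39  27, 27, 29  33, 33, 35  24, 25, 26  25, 25, 25  23, 25, 25  26, 29, 30  24, 25, 26  24, 23, 25  26, 26, 29  30, 29, 29  43, 41, 40 113,107,100 187,178,163 225,217,197 232,224,207 230,222,205
179  75, 75, 67 140,139,123  71, 71, 65  31, 32, 32  27, 27, 29  23, 24, 25  25, 26, 28  26, 29, 29  26, 28, 30  27, 30, 29  24, 25, 25  26, 26, 28  26, 28, 28  33, 30, 28  53, 51, 47 110,104, 96 136,130,118 190,180,164 228,220,201 234,227,212
180  32, 32, 33  55, 56, 50  35, 36, 34  25, 25, 25  24, 25, 26  24, 25, 26  28, 30, 29  43, 43, 43  29, 30, 30  26, 27, 27  25, 27, 28  25, 26, 28  31, 31, 30  40, 39, 37  56, 54, 48  87, 82, 75 103, 97, 88 128,121,109 193,183,167 231,223,207
181  27, 29, 29  26, 27, 28  26, 24, 28  21, 23, 25  22, 22, 24  26, 25, 26  30, 30, 31  44, 45, 43  30, 30, 30  26, 26, 26  33, 32, 31  37, 36, 36  44, 42, 41  51, 47, 44  49, 45, 43  60, 56, 50  68, 63, 58  82, 76, 70 122,114,104 190,180,164
182  30, 30, 31  24, 24, 27  
[... 3750 characters left out ...]
, 31  32, 32, 35  59, 59, 59  95, 96, 94 143,139,132  71, 71, 69  34, 39, 41  31, 33, 37  53, 55, 54 121,119,110 138,134,123
198  18, 18, 21  13, 14, 17  16, 17, 20  12, 14, 17  16, 16, 21  15, 14, 19  17, 18, 20  19, 19, 22  23, 24, 26  23, 22, 24  49, 49, 50 104,102, 99 124,122,118 158,154,145  82, 82, 80  39, 43, 45  36, 37, 40  69, 69, 66 122,119,110 131,127,118
199  17, 15, 20  11, 12, 16  14, 14, 18  17, 16, 20  14, 14, 16  18, 18, 20  16, 16, 21  15, 15, 19  21, 20, 24  24, 23, 24  62, 60, 59 129,125,120 129,125,120 142,137,129  94, 93, 93  59, 60, 61  60, 61, 58  91, 89, 84 122,119,110 128,126,116
[[213.94362813 186.20577059]
 [214.19330448 188.43535782]
 [214.44139448 190.65077916]]
```

```bash
python3 - <<'E'
from h import *
c,s=np.cos(YAW),np.sin(YAW);Rz=np.array([[c,s,0],[-s,c,0],[0,0,1]])
f0=F()
h=arm.servo_line(ph(-.0765,.0699,-.0095),max_speed=.012,max_force=4)
print(h,(Rz@(F(3)-f0)).round(2),(Rz@(readout.get_position()-B0)).round(4),readout.get_width())
E
```

```text
True [-1.18 -0.67  5.21] [-0.0764  0.0699 -0.0079] 0.16105057859143196
```

The collar landed at −7.9 mm, against −8 expected for the recess floor. I'll release it and retreat upward.

```bash
python3 - <<'E'
from h import *
fingers.set_gripper(.4,20);arm.dwell(.3);print(readout.get_grip_force(),F(3).round(2))
arm.servo_line(ph(-.0765,.0699,.06),max_speed=.15)
fingers.set_gripper(.55)
# ready above the rack
arm.movep([.434,.1758,.14],ori(0.0));print(readout.get_position(),readout.get_time_s())
duo("pics/d3.png")
S=avg("scene",3);np.save("S3.npy",S)
E
```

```text
0.0 [ 0.03 -0.22  0.55]
[0.43491156 0.17647932 0.14035883] 19.8083
```

View pics/d3.png

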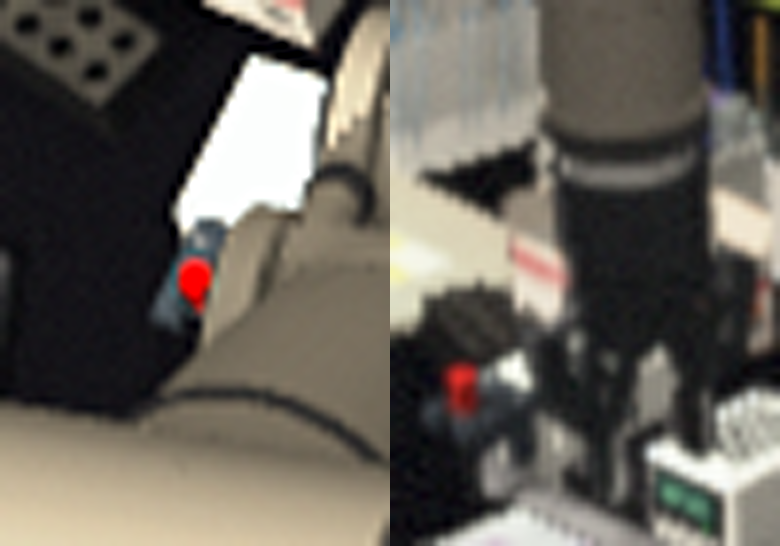

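Both views show the pin standing upright in the bracket: top crop (195,280), scene crop (460,390). Now the amber standard.

```bash
python3 - <<'E'
from h import *
f0=F()
print(arm.servo_line([.4345,.1758,.038],max_speed=.1,max_force=6),readout.get_position().round(4))
for w in(.24,.21,.19,.175,.16,.15,.14):
    fingers.set_gripper(w,20);print(w,round(readout.get_width(),4),round(readout.get_grip_force(),2),(F(3)-f0).round(2))
    if readout.get_grip_force()>2:break
print(readout.get_position().round(4),readout.get_time_s())
E
```

```text
False [0.4349 0.1759 0.0385]
0.24 0.2415 0.0 [-0.2 -0.2  0.3]
0.21 0.2072 0.01 [0.09 0.14 0.47]
0.19 0.1901 0.02 [ 0.15  0.51 -0.34]
0.175 0.1744 0.17 [ 0.54  0.24 -0.16]
0.16 0.1641 0.88 [ 1.66 -0.08  1.02]
0.15 0.1493 5.91 [ 4.41 -0.34 -0.05]
[0.4352 0.1759 0.0381] 23.0667
```

```bash
python3 - <<'E'
from h import *
fingers.set_gripper(.21,20)
arm.servo_line([.4357,.1758,.038],max_speed=.02);arm.dwell(.2);f0=F();print(readout.get_position().round(4))
for w in(.175,.16,.15,.14):
    fingers.set_gripper(w,20);print(w,round(readout.get_width(),4),round(readout.get_grip_force(),2),(F(3)-f0).round(2))
    if readout.get_grip_force()>2:break
fingers.set_gripper(0,35);print(round(readout.get_width(),4),readout.get_grip_force(),(F(3)-f0).round(2),readout.get_position().round(4))
h=arm.servo_line([.4357,.1758,.050],max_speed=.03,max_force=8);print(h,(F(3)-f0).round(2))
if not h:
    arm.servo_line([.4357,.1758,.13],max_speed=.12);print(readout.get_width(),(F(3)-f0).round(2),readout.get_position().round(4))
print(readout.get_time_s())
S=avg("scene",3);np.save("S4.npy",S)
cv2.imwrite("pics/a1.png",cv2.resize(S[165:235,205:275,::-1].astype(np.uint8),None,fx=8,fy=8,interpolation=cv2.INTER_CUBIC))
E
```

```text
[0.4357 0.1758 0.038 ]
0.175 0.1739 0.0 [-0.18  0.17  0.49]
0.16 0.1594 0.03 [ 0.55 -0.08  0.81]
0.15 0.1495 0.46 [ 1.01 -0.5  -0.03]
0.14 0.1494 11.83 [ 1.15 -0.01  0.29]
0.1301 36.10105097293854 [ 1.16 -0.19  0.68] [0.4359 0.1758 0.0381]
False [1.66 0.02 1.02]
0.13577320764427844 [ 0.62 -0.1  -0.27] [0.4349 0.1756 0.1291]
26.625
```

View pics/a1.png

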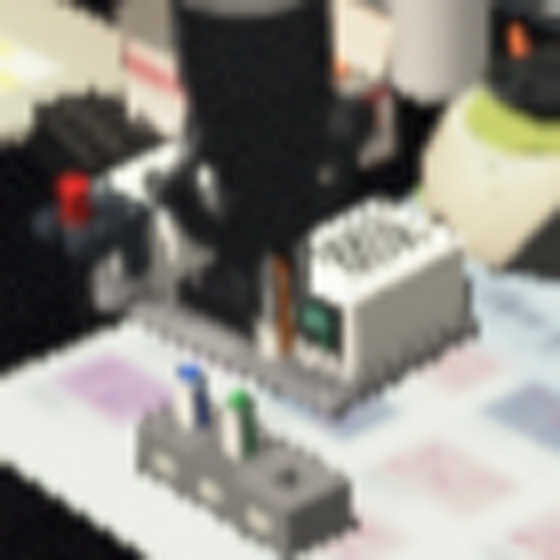

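The amber standard is held upright at crop (283,305), its well is empty, and green, blue and the pin haven't moved. I'm taking it to the beam.

```bash
python3 - <<'E'
from h import *
arm.movep(ph(0,0,.0495),ori(YAW));arm.dwell(.2);f0=F()
print(readout.get_position().round(4),readout.get_width(),readout.get_time_s())
h=arm.servo_line([*ph(0,0,0)[:2],.066],ori(YAW),max_speed=.05,max_force=5);arm.dwell(.3)
print(h,(F()-f0).round(2),readout.get_position().round(4),readout.get_width(),readout.get_grip_force(),readout.get_time_s())
S=avg("scene",3)
cv2.imwrite("pics/a2.png",cv2.resize(S[160:210,205:265,::-1].astype(np.uint8),None,fx=11,fy=11,interpolation=cv2.INTER_CUBIC))
p=np.array([*ph(0,0,0)[:2],.0]);print(((proj("scene",[p+[0,0,z] for z in(.042,.057,.087)])-[205,160])*11).round(0))
E
```

```text
[0.5655 0.3423 0.1356] 0.1373216778286833 27.9167
False [ 0.2  -0.16 -0.12] [0.5655 0.3432 0.0661] 0.13284427964764625 36.10337734222412 29.8333
[[370. 404.]
 [368. 372.]
 [362. 306.]]
```

View pics/a2.png

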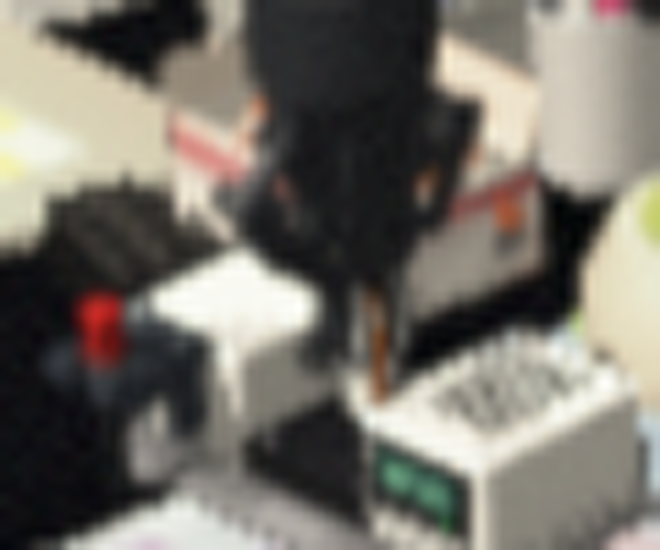

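The amber face shows at crop (378,350), within 1 mm of where the axis should project. There is no contact force and the pin is still parked, so I'm handing in.

```bash
python3 -c "
from h import *
print(arm.close_job())"
```

```text
the job is handed in; nothing more can be done
None
```

I handed the job in at about 30 s with the pin parked upright in the bracket and the amber standard held in the beam by its frosted faces; no verdict came back.

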